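# Snap the cap on a grinding jar and hold the jar on its side

## Task

The open grinding jar in the rack has its three grinding balls in and needs closing: pick up the loose snap cap from the worktop and press it onto the jar, while the jar stands in the rack, until it snaps fully home and sits level. Then take that jar by its barrel, draw it up out of the rack and turn it to lie level on its side, the way it goes onto the roller mill. Finish while still holding it there by the barrel, motionless, with the whole jar at least 20 cm above the worktop; lose no ball, and leave the two closed jars and the other things where they are.

Things in the scene. Friction and masses are not known exactly. Their poses are not given: they have to be found in the camera images.
- jar: The open grinding jar: clear plastic, round barrel 47 mm across and 87 mm high, shoulder, then a neck 32 mm across; 112 mm tall in all, flat foot, no cap at the start. Stands upright in any of the rack's three holes (the others hold the closed jars). Origin: centre of its foot; z from foot to mouth. Round the neck, 106.5 mm above the foot, a snap bead 36 mm across. About 0.2 kg with balls and cap.
- jar_rim (a point): Centre of the open jar's mouth, on its axis 112 mm above the foot (118 mm above the worktop while it stands in the rack).
- jar_seat (a point): Point on the jar's axis 99 mm above the foot: where the cap's origin lies when the cap is fully home, its inner roof on the jar's rim. Set on without pressing, the cap stops about 6 mm higher.
- jar_mid (a point): Point on the jar's axis, half-way along (56 mm above the foot).
- cap: The loose snap cap: white, round, ribbed, 43 mm across, 16 mm high, 30 g, flat top, open below (inside 38 mm wide, 13 mm deep). Lies mouth down on the worktop left or right of the rack. Origin: centre of its lower edge; z up through its top. Four sprung catches in its skirt ride over the jar's bead: a 10 to 15 N push straight down snaps it home and it stays. Grip it across the ribs.
- rack: The jar rack, fixed: two aluminium plates between grey end cheeks, 80 mm (x) by 254 mm (y), top plate 50 mm and cheeks 54 mm above the worktop. Three 51 mm holes in a row along its y axis at -84, 0 and +84 mm; the jars stand in them on a floor 6 mm above the worktop. Origin: centre of its underside.
- closed_1: A grinding jar of the same kind that is already closed with the same white cap (115 mm tall in all), standing in the rack. Leave it. Origin: centre of its foot.
- closed_2: The other closed grinding jar in the rack. Leave it. Origin: centre of its foot.
- ball_1: A 16 mm steel grinding ball, loose in the open jar. Origin: its centre.
- ball_2: A second such ball.
- ball_3: A third such ball.
- petri_dish: A covered glass petri dish, 65 mm across, 16 mm high, on the worktop on the other side of the rack from the cap. Origin: centre of its underside.
- vial_1: A small screw-cap vial, 21 mm across, 49 mm high, behind the rack to the right. Origin: centre of its underside.
- vial_3: A small screw-cap vial, 24 mm across, 56 mm high, beside the other. Origin: centre of its underside.
- spatula: A thin steel double-ended spatula, 165 mm long, flat on the worktop at the left. Origin: centre of its underside.
- tape_roll: A roll of paper tape lying flat, 68 mm across, 19 mm high, at the right. Origin: centre of its underside.
There are look-alikes about, which are no part of the job. What is shaped like the cap but pink or yellow is not meant.

How it is judged:
On the way, in this order (a step that is already met when the one before it is completed fails the run):
1. the cap is snapped fully home and level on the open jar, while the jar stands in the rack (distance between cap and jar_seat below 0.0025 m and angle between the z axis of cap and the z axis of jar, either way round below 0.08 rad and z of jar in the frame of rack below 0.012 m and angle between jar's own z axis and vertical below 0.12 rad), for 0.2 s.
2. the closed jar is drawn out of the rack: its foot is above the rack's top plate (distance between cap and jar_seat below 0.0025 m and angle between the z axis of cap and the z axis of jar, either way round below 0.08 rad and z of jar in the frame of rack above 0.055 m), for 0.1 s.
At the end, for the whole second after the job is handed in: The cap is home on the jar (its origin within 2.5 mm of jar_seat, axes within 0.08 rad); the jar lies level within 18 degrees, both its ends at least 18 cm above the worktop, gripped by the fingers on the jar itself, touching the rack nowhere and at rest (below 3 cm/s) (distance between cap and jar_seat below 0.0025 m and angle between the z axis of cap and the z axis of jar, either way round below 0.08 rad and angle between jar's own z axis and vertical between 1.25 and 1.89 rad and height (world z) of each of jar, jar_rim above 0.18 m and contact force between the fingers and jar above 1 N and contact force between jar and rack below 0.05 N and linear speed of jar below 0.03 m/s); the arm keeps its last pose, push and grip.
It fails at once if one of the closed jars or a bystander is moved by more than 3 cm (distance of any of closed_1, closed_2, petri_dish, vial_1, vial_3, spatula, tape_roll from where it was at the start of the episode above 0.03 m).
It fails at once if a grinding ball leaves the jar (distance between any of ball_1, ball_2, ball_3 and jar_mid above 0.09 m).
It also fails if it takes over 48 s, if anything falls off the work surface, if the arm or the gripper's body presses on something with over 40 N, if the wrist force passes 120 N, or if a joint passes its speed limit or range.

## Robot

A 7-joint arm with a two-finger parallel gripper is mounted at the origin on a cart in front of the work surface, level with it; the furniture and walls round the work are solid. World frame = base frame: x ahead of the robot, y to its left, z up, the work surface at z = 0. Lengths are in m, angles in rad, forces in N, time in s.
With the tool pointing down it reaches from about 0.4 to 0.85 m from the base axis. Payload 10.4 kg.
Tool frame: the origin (TCP) lies at the very end of the fingers, on their centre line; the grasp point (between the pads) lies 19 mm behind it; x points along the fingers, y is the direction in which the jaws open and shut, and the axes are right-handed (so a half turn about x gives the same grasp; the last joint's range is limited). The gripper opens to 85 mm and grips with 20 to 120 N. Pads are 22 mm wide; open, the fingers measure 114 mm over their backs; the gripper's body (76 mm by 85 mm) begins 54 mm behind the grasp point. The pads swing forward as they close: fully open they stand 13 mm farther back than shut.
Start: joints at [1.199, 0.332, -0.065, 1.46, 0.022, 1.35, -0.088], TCP at [0.214, -0.587, 0.231] pointing down, gripper open.
Joint ranges: [-2.6, 2.6], [-0.5, 2.12], [-1.47, 1.34], [0.16, 2.42], [-1.27, 4.41], [0.06, 2.06], [-2.6, 2.6]. Speed limits (rad/s): [2.22, 2.22, 2.79, 2.79, 3.14, 3.14, 3.14].

## Interface

Orientations are given as a unit quaternion [x, y, z, w].
In Python, from workcell import monitor, camera, ticket, regions_of gives the robot as it stands.
- The arm moves only by the tool step_arm, never from a script. Its argument "increments" is a list of rows, each a list of 5 numbers: the finger opening in m, from 0 to 0.0854, then the shift along the world's x, y, z in m, then the turn about the world's z in rad. A call has 1 to 12 rows; each row shifts and turns the commanded pose from where the row before left it; what a row does not reach is not made up. A row lasts 1/12 s, in which the tool goes at most 41.7 mm and 7.16 degrees, less where a joint would pass 70% of its speed; a pose out of reach is approached as far as the arm can. A call with a gripper value outside its range is refused whole. The fingers move at their own pace and stop on an object; "force" is the grip in N (left out, the last holds). Time passes only in rows, so rows that do not move let the fingers close. It gives the time, the measured TCP pose, the force and the opening at its end, in the units of the state.
- monitor.get_obs(): the state, without advancing time (a new reading comes with each control period).
- camera(name): name is "scene" or "top" or "wrist"; returns a dict with "color" (480x640x3 uint8, red, green, blue), "range_z" (480x640 float32, m along the optical axis (not along the pixel's ray), 0 where there is no reading), "fx", "fy", "cx", "cy" (pixels), "cam_to_world" (4x4, takes a point from camera to world coordinates). Camera axes: x right, y up, looking along -z (the intrinsics and any distortion apply to the point x, -y, -z); pixel columns grow to the right and rows downward; lengths in m; the calibration is good to about 2 mm. A picture is of the moment at which its call begins.
- ticket.hand_in(): hands the job in, once; it reports no verdict.
Trained networks look in a picture, given as the dict that the camera call returned (one of the last four; its "shot" number tells which), for a name from the list of things; names that differ only in an ending like _2 or _b are one class to them, and where a whole thing is asked for, a point or a joint stands for the part that bears it (a point fixed in the world has none). Each returns a list of dicts, best first, with "p" (0 to 1); they miss things now and then, are a little off and sometimes report something else, mostly with a low value. They report only what shows in the picture. A call takes as long as a camera call. They do not tell look-alikes from the thing itself.
- regions_of(picture, query): "region" (480x640 bool, what is visible of it) and "centre" ([row, column] in pixels, amid what is visible of it).
The state is a dict: "clock": time; "joint_pos": joint angles; "joint_velocities": joint speeds; "tau": joint torques, N m; "position": TCP position; "ee_rot": TCP orientation; "ft_force": force on the tool from outside, world axes, zero at the start; "torque": the same for the moment, N m; "grip_width": opening from 0.0 (shut) to 1.0 (fully open).
Only numpy, scipy, OpenCV 4.12 (cv2) and the standard library are available. Lean on these libraries where they do the work, as an engineer would, in place of code of your own. Each camera call takes 0.05 s, during which the arm holds its last target. There are 200 camera calls.

## Working session

There is one attempt and no reset: what is moved stays moved. The work goes in short steps, Python scripts to look and compute and a tool call to move; the robot and the scene stay as the last step left them, time stands still between calls to the robot, and variables do not carry over. Pictures are saved under pics/ and viewed, about 8 in all and at most 12, crops included, and the job is handed in when it is done.

Besides the shell and the picture viewer there is one more tool, called after ">>>" as name(argument=value, ...) on one line, values as JSON. step_arm: Moves the arm, as the interface text tells. Its arguments: {"type":"object","properties":{"increments":{"type":"array"},"force":{"type":"number"}},"required":["increments"]}

```bash
ls; mkdir -p pics
cat > h.py <<'E'
import numpy as np, cv2
from workcell import monitor, camera, ticket, regions_of
def cloud(p):
    z=p["range_z"]; v,u=np.mgrid[:480,:640]
    c=np.stack([(u-p["cx"])/p["fx"]*z,-(v-p["cy"])/p["fy"]*z,-z],-1)
    M=np.array(p["cam_to_world"]); w=c@M[:3,:3].T+M[:3,3]; w[z<=0]=np.nan
    return w
def save(p,n,crop=None,k=1):
    im=p["color"][:,:,::-1]
    if crop: r0,r1,c0,c1=crop; im=im[r0:r1,c0:c1]
    cv2.imwrite("pics/"+n,cv2.resize(im,None,fx=k,fy=k,interpolation=cv2.INTER_CUBIC))
E
python3 - <<'E'
from h import *
p=camera("top"); save(p,"top.png"); w=cloud(p); print(p.keys())
q=camera("scene"); save(q,"scene.png"); ws=cloud(q)
for pic,ww,nm in((p,w,"top"),(q,ws,"scene")):
  for n in ["cap","jar","closed_1","rack","petri_dish","vial_1","vial_3","spatula","tape_roll"]:
    for d in regions_of(pic,n)[:4]:
        pts=ww[d["region"]]; pts=pts[~np.isnan(pts[:,0])]
        if len(pts): print(nm,n,round(d["p"],2),np.round(d["centre"]),len(pts),np.round(np.median(pts,0),3),np.round(np.percentile(pts,2,0),3),np.round(np.percentile(pts,98,0),3))
print(monitor.get_obs())
E
```

```text
pics
dict_keys(['color', 'range_z', 'fx', 'fy', 'cx', 'cy', 'cam_to_world', 'shot'])
top cap 0.78 [292. 375.] 195 [ 0.435 -0.19   0.015] [ 0.416 -0.211  0.007] [ 0.455 -0.17   0.022]
top cap 0.68 [238. 362.] 189 [ 0.578 -0.147  0.015] [ 0.559 -0.166  0.002] [ 0.598 -0.127  0.021]
top cap 0.47 [280. 411.] 203 [ 0.459 -0.289  0.015] [ 0.437 -0.309  0.   ] [ 0.479 -0.269  0.021]
top jar 0.74 [267. 267.] 252 [0.505 0.104 0.094] [0.483 0.083 0.005] [0.525 0.126 0.121]
top closed_1 0.55 [272. 332.] 242 [ 0.49 -0.06  0.12] [ 0.471 -0.082  0.091] [ 0.509 -0.041  0.125]
top closed_1 0.53 [269. 298.] 263 [0.497 0.021 0.119] [0.477 0.    0.039] [0.518 0.042 0.125]
top rack 0.69 [270. 289.] 1687 [0.497 0.027 0.05 ] [ 0.456 -0.099  0.042] [0.541 0.145 0.056]
top petri_dish 0.71 [297. 219.] 471 [0.42  0.244 0.014] [ 0.392  0.213 -0.001] [0.45  0.275 0.021]
top petri_dish 0.31 [267. 267.] 276 [0.506 0.106 0.093] [0.483 0.083 0.005] [0.528 0.128 0.121]
top vial_1 0.71 [296. 220.] 454 [0.423 0.244 0.014] [0.395 0.214 0.001] [0.45  0.275 0.021]
top vial_3 0.71 [296. 220.] 454 [0.423 0.244 0.014] [0.39
[... 1638 characters left out ...]
 'joint_pos': array([ 1.19937129,  0.33222129, -0.06470279,  1.46010288,  0.02160121,
        1.3498807 , -0.08845466]), 'joint_velocities': array([-7.03692368e-04, -9.31254312e-04, -6.95102690e-05,  8.17448911e-04,
       -2.32507391e-04,  1.35756578e-04, -2.63201325e-05]), 'tau': array([-5.68017840e-04, -6.25261617e+01,  4.84660885e-02, -3.91852105e+01,
        1.63762918e-02,  1.73471541e-03,  8.81900291e-06]), 'position': array([ 0.21364866, -0.5873766 ,  0.23132285]), 'ee_rot': array([ 0.69638782,  0.12269473, -0.6963639 ,  0.12274907]), 'ft_force': array([-0.23884258,  0.40779046,  0.10207146]), 'torque': array([-0.062288  ,  0.00312758, -0.0488519 ]), 'grip_width': 0.9984857189226137}
```

Run:
```python
import cv2
im=cv2.imread("pics/top.png"); a=cv2.resize(im[215:325,140:480],None,fx=2.35,fy=2.35,interpolation=cv2.INTER_CUBIC)
b=cv2.imread("pics/scene.png"); b=cv2.resize(b[140:440,200:500],None,fx=1.1,fy=1.1)
import numpy as np
o=np.zeros((a.shape[0]+b.shape[0],799,3),np.uint8); o[:a.shape[0],:a.shape[1]]=a; o[a.shape[0]:,:b.shape[1]]=b
cv2.imwrite("pics/c1.png",o)
for n,(r,c) in dict(A=(292,375),B=(238,362),C=(280,411),J=(267,267)).items(): print(n,im[r-2:r+3,c-2:c+3].mean((0,1))[::-1])
```

```text
A [202.64 118.92 142.92]
B [200.84 171.76  75.32]
C [199.8  193.08 187.68]
J [130.08 130.48 131.24]
```

View pics/c1.png

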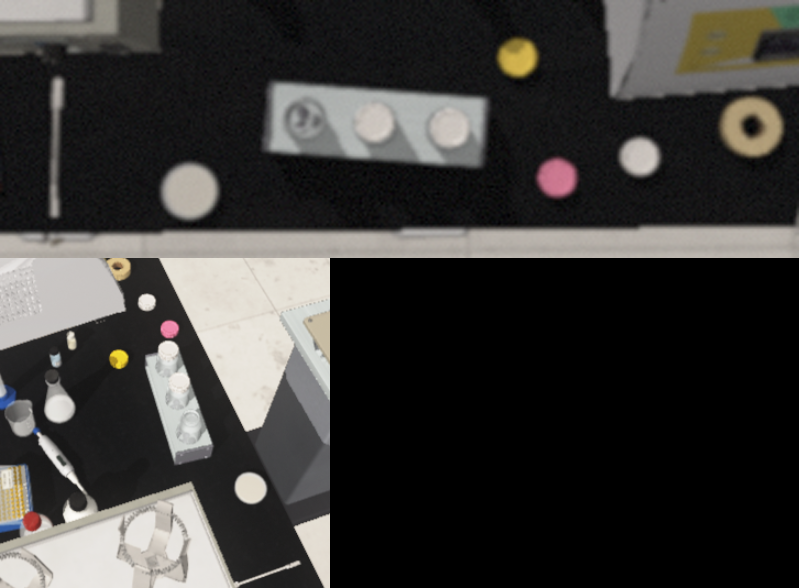

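Run:
```python
from h import *
from scipy.spatial.transform import Rotation as R
o=monitor.get_obs(); r=R.from_quat(o["ee_rot"]).as_matrix(); print(np.round(r,2), np.degrees(np.arctan2(r[1,1],r[0,1])))
p=camera("top"); w=cloud(p).reshape(-1,3); w2=cloud(camera("scene")).reshape(-1,3)
w=np.vstack([w,w2]); w=w[~np.isnan(w[:,0])]; w=w[w[:,2]>-.02]
xs=np.arange(.36,.9,.03); ys=np.arange(.36,-.5,-.03)
print("      "+" ".join(f"{y:4.2f}"[-4:] for y in ys))
for x in xs[::-1]:
  print(f"{x:.2f} "," ".join((lambda m: f"{int(1000*np.percentile(w[m,2],90)):4d}" if m.sum()>3 else "   ?")((abs(w[:,0]-x)<.015)&(abs(w[:,1]-y)<.015)) for y in ys))
```

```text
[[ 0.    0.34 -0.94]
 [-0.   -0.94 -0.34]
 [-1.    0.   -0.  ]] -70.01084460534014
      0.36 0.33 0.30 0.27 0.24 0.21 0.18 0.15 0.12 0.09 0.06 0.03 0.00 0.03 0.06 0.09 0.12 0.15 0.18 0.21 0.24 0.27 0.30 0.33 0.36 0.39 0.42 0.45 0.48
0.90   383  371  269  242    2    3   55   62   65   67   62    2    2    2    2   50   81    2    2    3  324  331  333  333  333  333  333  334  333
0.87   265  372  269  242  137  140   53   52   65   68   52    2    2    2    3    2  182  198    3    2  325  331  333  333  333  333  333  333  333
0.84   383  291  268  241  138  140   91   39   42   43   43    2    2   64   66    3  174  187    2    2  324  330  333  333  333  334  333  333  334
0.81   260  260  268  241   73   92    2    2    2    2    2   20   22   62   68    3    2    2    2    2  324  329  333  333  333  333  333  333  333
0.78   260  261  268  241   88  135  120    2    2   26   28   28   24   14   51    2    3    3    2    3  323  329  333  333  333  334  334  334  333
0.75   260  260  268  242   91  135  120   14   18   24   16    2    3   72  145   75    2    2    3    3  322 
[... 1302 characters left out ...]
8   52  121  121  114  122  120    3    3    3    3    3   15   16    2    2   20   21   21    2
0.45     2    3    2   15   17   13    3    3    2    3   45   49   49   50   51   52    3    3   16   16    3   17   18    3    3    3   15    4    3
0.42     2    2    2   17   18   17    2    2    2    2    2    3    2    3    3    2    3    3   17   16    2    3    3    3    3    4    3    3    4
0.39     2    2    2   13   17    3    2    3    3    2    3    2    2    2    3    2    2    3    2    3    3    3    3    2    3    2    2    2    7
0.36     2    1    1    ?    ?   -1    2    0    5    0    0    0    2    ?    ?    0    3    3    2    1    3    2    ?    ?    ?   -1    3    1   10
```

>>> step_arm(increments=[[0.085, 0.022, 0.027, 0, 0.1], [0.085, 0.022, 0.027, 0, 0.1], [0.085, 0.022, 0.027, 0, 0.1], [0.085, 0.022, 0.027, 0, 0.1], [0.085, 0.022, 0.027, 0, 0.1], [0.085, 0.022, 0.027, 0, 0.1], [0.085, 0.022, 0.027, 0, 0.1], [0.085, 0.022, 0.027, 0, 0.1], [0.085, 0.022, 0.027, 0, 0.1], [0.085, 0.022, 0.027, 0, 0.1], [0.085, 0.022, 0.027, 0, 0.1], [0.085, 0.003, 0.003, 0, 0.034]], force=60)

```text
clock: 2.1
position: [0.4627, -0.281, 0.2318]
ee_rot: [0.519, 0.481, -0.517, 0.481]
ft_force: [-0.3, 1.8, 1.2]
grip_width: 0.998
```

```bash
cat >> h.py <<'E'
from scipy.spatial.transform import Rotation as R
def st():
    o=monitor.get_obs(); r=R.from_quat(o["ee_rot"]).as_matrix()
    print("t",round(o["clock"],2),"pos",np.round(o["position"],4),"jaw",round(np.degrees(np.arctan2(r[1,1],r[0,1])),1),"down",np.round(r[:,0],3),"F",np.round(o["ft_force"],1),"g",round(o["grip_width"],3))
E
python3 - <<'E'
from h import *
st(); p=camera("wrist"); save(p,"w1.png"); w=cloud(p)
for d in regions_of(p,"cap"):
    pts=w[d["region"]]; pts=pts[pts[:,2]>.012]
    print(d["p"],d["centre"],len(pts),np.round(np.median(pts,0),4),np.round(np.percentile(pts,1,0),4),np.round(np.percentile(pts,99,0),4), cv2.minEnclosingCircle(pts[:,:2].astype(np.float32)), p["color"][d["region"]].mean(0))
E
```

```text
t 2.1 pos [ 0.4627 -0.281   0.2318] jaw -4.2 down [ 0.002  0.002 -1.   ] F [-0.3  1.8  1.2] g 0.998
0.93 [56.0, 431.3] 1813 [ 0.5817 -0.1458  0.0145] [ 0.5615 -0.1662  0.0125] [ 0.6015 -0.1265  0.0167] ((0.5818173885345459, -0.1463518738746643), 0.021723708137869835) [215.53768844 190.28442211   0.22713568]
0.79 [112.8, 283.3] 1513 [ 0.4379 -0.1902  0.0144] [ 0.4181 -0.2103  0.0125] [ 0.4576 -0.171   0.0166] ((0.43780338764190674, -0.19107486307621002), 0.021607492119073868) [232.67979342 148.07811491 175.82827631]
0.71 [207.2, 316.6] 1185 [ 0.4618 -0.2888  0.0144] [ 0.4421 -0.309   0.0125] [ 0.4815 -0.2691  0.0163] ((0.46183091402053833, -0.2892337739467621), 0.021598439663648605) [220.76338247 214.62994569 206.53452289]
```

View pics/w1.png

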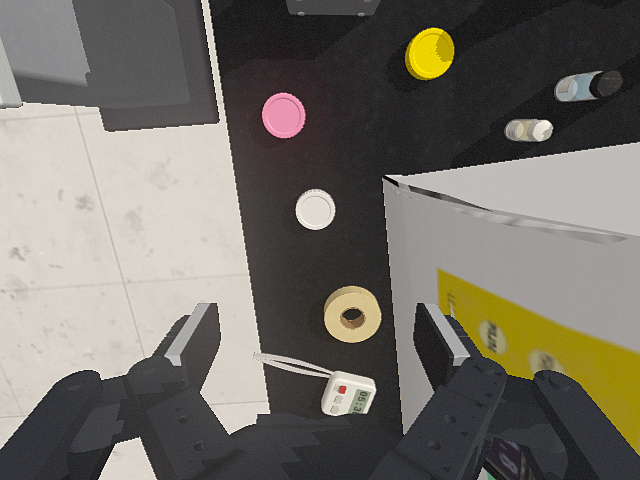

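>>> step_arm(increments=[[0.06, -0.001, -0.008, -0.03, 0], [0.06, 0, 0, -0.038, 0], [0.06, 0, 0, -0.038, 0], [0.06, 0, 0, -0.038, 0], [0.06, 0, 0, -0.034, 0], [0.06, 0, 0, -0.02, 0], [0.06, 0, 0, -0.015, 0], [0.06, 0, 0, -0.008, 0], [0.06, 0, 0, -0.006, 0], [0.06, 0, 0, 0, 0]])

```text
clock: 3.03
position: [0.4568, -0.2961, 0.0037]
ee_rot: [-0.522, -0.477, 0.522, -0.477]
ft_force: [-1.2, 0.1, 0.0]
grip_width: 0.704
```

Run:
```python
from h import *
st(); p=camera("wrist"); save(p,"w2.png"); w=cloud(p)
for d in regions_of(p,"cap"):
    pts=w[d["region"]]; pts=pts[pts[:,2]>.012]
    if len(pts): print(d["p"],d["centre"],len(pts),np.round(np.median(pts,0),4),np.round(np.percentile(pts,1,0),4),np.round(np.percentile(pts,99,0),4))
```

```text
t 3.03 pos [ 0.4568 -0.2961  0.0037] jaw -5.2 down [-0.001  0.    -1.   ] F [-1.2  0.1  0. ] g 0.704
0.68 [56.2, 232.7] 12582 [ 0.4377 -0.1906  0.0144] [ 0.4182 -0.2105  0.0126] [ 0.4577 -0.1741  0.0162]
0.62 [295.6, 324.9] 6815 [ 0.4616 -0.2879  0.0144] [ 0.4419 -0.3087  0.0126] [ 0.4813 -0.2687  0.0159]
```

View pics/w2.png

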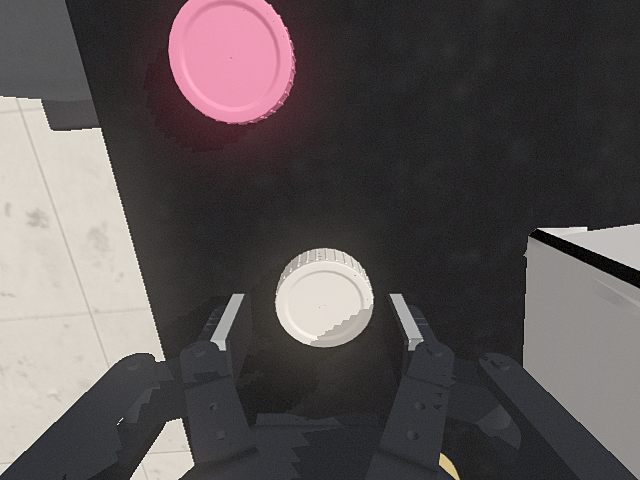

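>>> step_arm(increments=[[0.06, 0.0045, 0.0075, 0, 0], [0.06, 0, 0, 0, 0], [0.03, 0, 0, 0, 0], [0.03, 0, 0, 0, 0], [0.03, 0, 0, 0, 0], [0.03, 0, 0, 0, 0], [0.03, 0, 0, 0, 0], [0.03, 0, 0, 0, 0]], force=60)

```text
clock: 3.8
position: [0.4629, -0.2877, 0.0055]
ee_rot: [0.522, 0.477, -0.521, 0.478]
ft_force: [-1.8, 3.0, 9.8]
grip_width: 0.472
```

>>> step_arm(increments=[[0.03, 0, 0, 0.015, 0], [0.03, 0, 0, 0.035, 0], [0.03, 0, 0, 0.035, 0], [0.03, 0, 0, 0.035, 0], [0.03, 0.003, 0.02, 0.035, 0], [0.03, 0.005, 0.035, 0.02, 0], [0.03, 0.005, 0.035, 0.02, 0], [0.03, 0.005, 0.038, 0, 0], [0.03, 0.005, 0.038, 0, 0], [0.03, 0.005, 0.038, 0, 0], [0.03, 0.005, 0.038, 0, 0], [0.03, 0.005, 0.038, 0, 0]])

```text
clock: 4.8
position: [0.5, -0.0062, 0.1998]
ee_rot: [0.522, 0.477, -0.522, 0.478]
ft_force: [1.7, -0.6, 0.1]
grip_width: 0.478
```

>>> step_arm(increments=[[0.03, 0.002, 0.025, 0, 0], [0.03, 0, 0.01, 0, 0], [0.03, 0, 0, 0, 0], [0.03, 0, 0, 0, 0]])

```text
clock: 5.13
position: [0.5021, 0.0263, 0.1993]
ee_rot: [-0.521, -0.477, 0.522, -0.478]
ft_force: [0.5, -1.3, -0.2]
grip_width: 0.479
```

Run:
```python
from h import *
st(); p=camera("wrist"); save(p,"w3.png"); w=cloud(p)
for n in ("cap","jar","closed_1"):
  for d in regions_of(p,n):
    pts=w[d["region"]]; pts=pts[~np.isnan(pts[:,0])]; t=pts[pts[:,2]>.112]
    print(n,round(d["p"],2),np.round(d["centre"]),len(pts),len(t),np.round(np.median(pts,0),4), cv2.minEnclosingCircle(t[:,:2].astype(np.float32)) if len(t)>5 else '', np.round(np.median(t,0),4) if len(t) else '')
```

```text
t 5.13 pos [0.5021 0.0263 0.1993] jaw -5.0 down [ 0.    -0.001 -1.   ] F [ 0.5 -1.3 -0.2] g 0.479
cap 0.8 [313. 316.] 7109 7109 [0.5032 0.0278 0.208 ] ((0.4920029044151306, -0.008173489943146706), 0.055996477603912354) [0.5032 0.0278 0.208 ]
cap 0.62 [386. 276.] 1065 1 [ 0.4389 -0.1849  0.014 ]  [0.482  0.018  0.2376]
jar 0.63 [126. 314.] 2919 1180 [0.5087 0.1061 0.096 ] ((0.5086275339126587, 0.10607820004224777), 0.017923930659890175) [0.5087 0.1071 0.1161]
closed_1 0.89 [368. 316.] 696 692 [ 0.493  -0.0721  0.1194] ((0.4955809712409973, -0.03785547986626625), 0.044374480843544006) [ 0.4928 -0.0721  0.1194]
closed_1 0.62 [233. 315.] 3825 2421 [0.5027 0.0335 0.1186] ((0.501572847366333, 0.024449028074741364), 0.022198783233761787) [0.5019 0.0272 0.1193]
closed_1 0.43 [124. 316.] 3104 1180 [0.5087 0.1058 0.0956] ((0.5086275339126587, 0.10607820004224777), 0.017923930659890175) [0.5087 0.1071 0.1161]
```

View pics/w3.png

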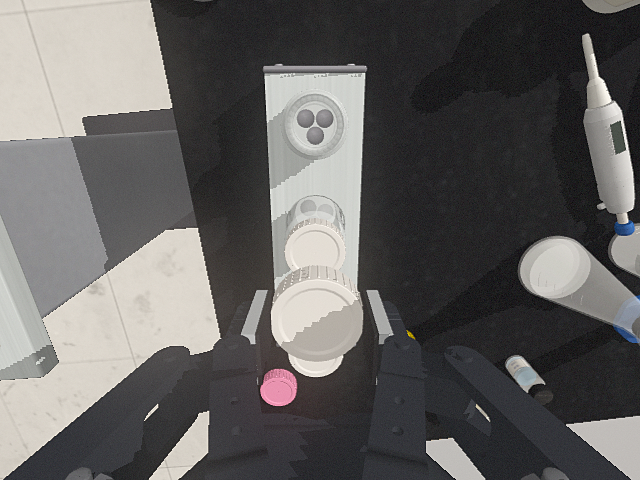

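Run:
```python
from h import *
st(); p=camera("wrist"); w=cloud(p)
for n in ("cap","jar"):
    d=regions_of(p,n)[0]
    pts=w[d["region"]]; pts=pts[~np.isnan(pts[:,0])]; print(n,d["p"],np.percentile(pts[:,2],[1,10,50,90,99]).round(4))
    if n=="cap":
        q=pts[(pts[:,2]>.205)&(pts[:,2]<.215)]; A=np.c_[q,np.ones(len(q))]
        c=np.linalg.lstsq(np.c_[q[:,:2],np.ones(len(q))],q[:,2],rcond=None)[0]; print("plane",c)
        h=np.median(q[:,2]); q=q[abs(q[:,2]-h)<.002]
    else:
        q=pts[pts[:,2]>.108]
    print(len(q),np.median(q[:,2]),cv2.minEnclosingCircle(q[:,:2].astype(np.float32)),q.min(0),q.max(0))
```

```text
t 5.33 pos [0.5021 0.0253 0.1992] jaw -5.2 down [-0. -0. -1.] F [ 0.1 -0.2 -1.2] g 0.477
cap 0.89 [0.1948 0.2037 0.2079 0.2088 0.2095]
plane [-0.00159704 -0.00836681  0.20896698]
6220 0.20798846647922353 ((0.5030595660209656, 0.023355497047305107), 0.021750815212726593) [0.48249153 0.00170472 0.20598673] [0.52347815 0.04489214 0.20997394]
jar 0.6 [0.0069 0.0084 0.0962 0.1169 0.1179]
1301 0.11580101389004346 ((0.5085942149162292, 0.10600714385509491), 0.01801670528948307) [0.49089119 0.08825807 0.10821756] [0.52632036 0.12378304 0.11905514]
```

>>> step_arm(increments=[[0.03, 0.0015, 0.025, 0, 0], [0.03, 0.002, 0.03, 0, 0], [0.03, 0.001, 0.02, -0.01, 0], [0.03, 0.001, 0.0076, -0.02, 0], [0.03, 0, 0, -0.02, 0], [0.03, 0, 0, -0.012, 0], [0.03, 0, 0, -0.007, 0], [0.03, 0, 0, 0, 0], [0.03, 0, 0, 0, 0]])

```text
clock: 6.23
position: [0.5079, 0.1093, 0.1308]
ee_rot: [0.522, 0.477, -0.522, 0.477]
ft_force: [-0.1, 0.1, 0.3]
grip_width: 0.479
```

Run:
```python
from h import *
st(); p=camera("scene"); save(p,"s4.png",(210,360,310,430),5)
```

```text
t 6.23 pos [0.5079 0.1093 0.1308] jaw -5.1 down [ 0.  0. -1.] F [-0.1  0.1  0.3] g 0.479
```

View pics/s4.png

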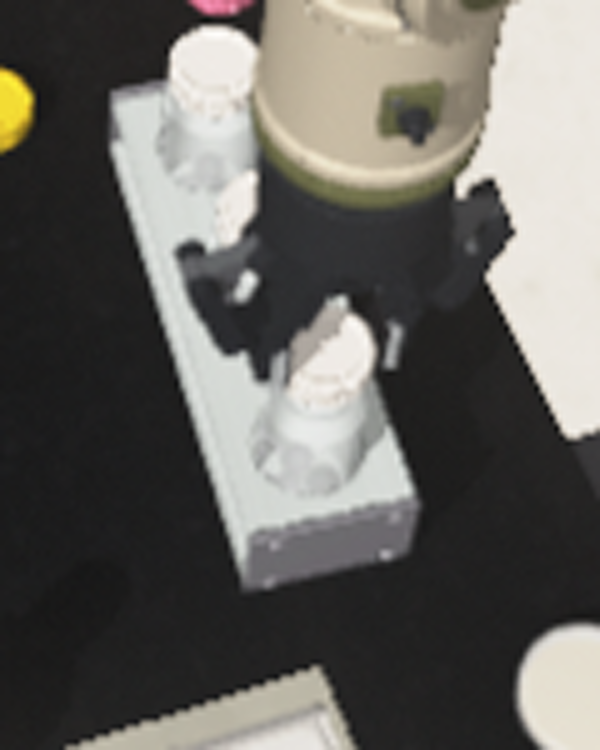

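>>> step_arm(increments=[[0.03, 0, -0.0012, 0, 0], [0.03, 0, 0, -0.003, 0], [0.03, 0, 0, -0.003, 0], [0.03, 0, 0, -0.003, 0], [0.03, 0, 0, -0.002, 0], [0.03, 0, 0, 0, 0]])

```text
clock: 6.78
position: [0.5074, 0.1084, 0.1188]
ee_rot: [-0.521, -0.478, 0.522, -0.477]
ft_force: [0.5, 0.7, -0.4]
grip_width: 0.477
```

>>> step_arm(increments=[[0.03, 0, 0, -0.002, 0], [0.03, 0, 0, -0.002, 0], [0.03, 0, 0, 0, 0]])

```text
clock: 7.03
position: [0.5079, 0.1086, 0.1155]
ee_rot: [0.522, 0.477, -0.521, 0.478]
ft_force: [0.1, 0.0, 2.4]
grip_width: 0.476
```

>>> step_arm(increments=[[0.03, 0, 0, -0.0015, 0], [0.03, 0, 0, -0.001, 0], [0.03, 0, 0, 0, 0]])

```text
clock: 7.28
position: [0.5073, 0.1084, 0.1124]
ee_rot: [-0.521, -0.478, 0.522, -0.477]
ft_force: [-0.2, -0.6, -1.9]
grip_width: 0.477
```

>>> step_arm(increments=[[0.03, 0, 0, -0.0015, 0], [0.03, 0, 0, -0.001, 0], [0.03, 0, 0, 0, 0]])

```text
clock: 7.53
position: [0.5082, 0.1088, 0.1106]
ee_rot: [0.522, 0.477, -0.521, 0.478]
ft_force: [1.7, 0.5, 2.8]
grip_width: 0.476
```

>>> step_arm(increments=[[0.03, 0, 0, -0.0015, 0], [0.03, 0, 0, -0.0015, 0], [0.03, 0, 0, 0, 0]])

```text
clock: 7.78
position: [0.5093, 0.1093, 0.1104]
ee_rot: [0.522, 0.477, -0.52, 0.478]
ft_force: [-7.1, -1.4, 29.5]
grip_width: 0.473
```

>>> step_arm(increments=[[0.03, 0, 0, 0.003, 0], [0.03, 0, 0, 0, 0], [0.065, 0, 0, 0, 0], [0.065, 0, 0, 0, 0], [0.065, 0, 0, 0, 0], [0.065, 0, 0, 0.02, 0], [0.065, 0, 0, 0.035, 0], [0.065, 0, -0.03, 0.02, 0], [0.065, 0, -0.03, 0, 0], [0.065, 0, -0.02, 0, 0], [0.065, 0, 0, 0, 0], [0.065, 0, 0, 0, 0]])

```text
clock: 8.78
position: [0.5075, 0.0274, 0.185]
ee_rot: [-0.522, -0.477, 0.522, -0.477]
ft_force: [0.1, 0.6, 0.4]
grip_width: 0.762
```

Run:
```python
from h import *
st(); p=camera("wrist"); save(p,"w5.png"); w=cloud(p)
for n in ("cap","jar","closed_1"):
  for d in regions_of(p,n):
    pts=w[d["region"]]; pts=pts[~np.isnan(pts[:,0])]; t=pts[(pts[:,2]>.112)&(pts[:,2]<.14)]
    if len(t)<50: continue
    h=np.median(t[:,2]); t=t[abs(t[:,2]-h)<.003]
    print(n,round(d["p"],2),np.round(d["centre"]),len(t),h, cv2.minEnclosingCircle(t[:,:2].astype(np.float32)), np.linalg.lstsq(np.c_[t[:,:2],np.ones(len(t))],t[:,2],rcond=None)[0][:2].round(3))
```

```text
t 8.78 pos [0.5075 0.0274 0.185 ] jaw -5.2 down [-0. -0. -1.] F [0.1 0.6 0.4] g 0.762
cap 0.72 [125. 308.] 4417 0.11939865312029149 ((0.5090190768241882, 0.10661999881267548), 0.021546630188822746) [-0.  0.]
closed_1 0.86 [248. 307.] 3091 0.11929334113523252 ((0.5013784170150757, 0.022804807871580124), 0.02171967178583145) [ 0.    -0.003]
closed_1 0.71 [345. 309.] 2295 0.1192012471751749 ((0.4955098330974579, -0.03989897668361664), 0.04234304651618004) [-0.    -0.008]
```

View pics/w5.png

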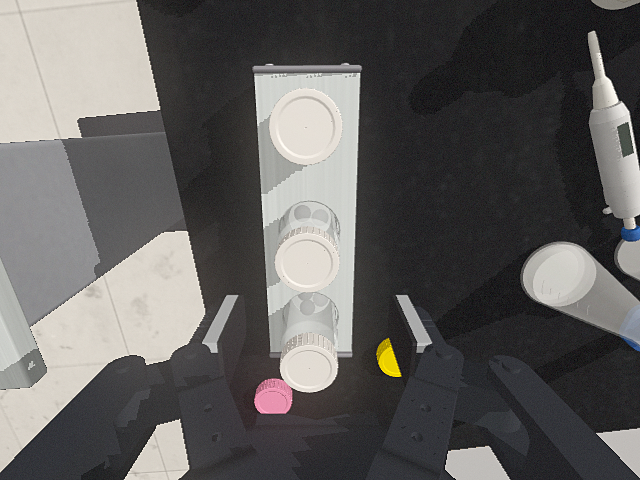

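>>> step_arm(increments=[[0.065, 0, 0.03, 0, 0], [0.065, 0, 0.03, 0, 0], [0.065, 0.0005, 0.021, -0.01, 0], [0.065, 0, 0, -0.02, 0], [0.065, 0, 0, -0.035, 0], [0.065, 0, 0, -0.03, 0], [0.065, 0, 0, -0.02, 0], [0.065, 0, 0, -0.008, 0], [0.065, 0, 0, 0, 0], [0.065, 0, 0, 0, 0]])

```text
clock: 9.82
position: [0.5084, 0.1103, 0.0631]
ee_rot: [0.522, 0.478, -0.521, 0.478]
ft_force: [0.3, -0.8, 0.0]
grip_width: 0.762
```

>>> step_arm(increments=[[0.035, 0, 0, 0, 0], [0.035, 0, 0, 0, 0], [0.035, 0, 0, 0, 0], [0.035, 0, 0, 0, 0], [0.035, 0, 0, 0, 0]], force=60)

```text
clock: 10.23
position: [0.5091, 0.11, 0.0643]
ee_rot: [0.522, 0.477, -0.521, 0.478]
ft_force: [-2.7, -0.0, 7.5]
grip_width: 0.542
```

>>> step_arm(increments=[[0.035, 0, 0, 0.005, 0], [0.035, 0, 0, 0.015, 0], [0.035, 0, 0, 0.025, 0], [0.035, 0, 0, 0.025, 0], [0.035, 0, 0, 0.025, 0], [0.035, 0, 0, 0.02, 0], [0.035, 0, 0, 0.01, 0], [0.035, 0, 0, 0, 0], [0.035, 0, 0, 0, 0]])

```text
clock: 10.98
position: [0.5081, 0.1093, 0.1872]
ee_rot: [0.522, 0.477, -0.521, 0.478]
ft_force: [0.0, 0.7, -1.4]
grip_width: 0.538
```

>>> step_arm(increments=[[0.035, 0.02, 0, 0, 0], [0.035, 0.03, 0.005, 0, 0], [0.035, 0.03, 0.005, 0, 0], [0.035, 0.03, 0.005, 0, 0], [0.035, 0.02, 0.005, 0, 0], [0.035, 0.01, 0, 0, 0], [0.035, 0, 0, 0, 0], [0.035, 0, 0, 0, 0]])

```text
clock: 11.65
position: [0.6473, 0.1296, 0.1851]
ee_rot: [-0.521, -0.478, 0.522, -0.477]
ft_force: [0.0, 0.7, -2.0]
grip_width: 0.543
```

Run:
```python
from h import *
st(); p=camera("scene"); save(p,"s6.png",(200,380,220,430),3.2)
```

```text
t 11.65 pos [0.6473 0.1296 0.1851] jaw -5.0 down [-0.003 -0.    -1.   ] F [ 0.   0.7 -2. ] g 0.543
```

View pics/s6.png

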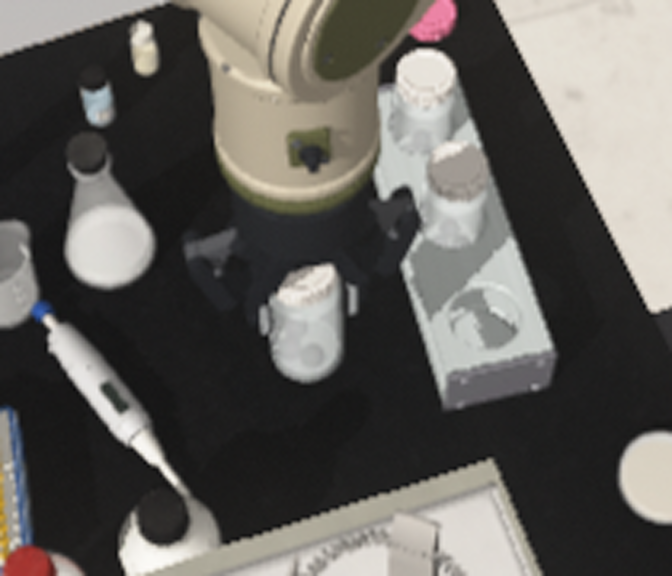

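>>> step_arm(increments=[[0.035, 0, 0, -0.02, 0], [0.035, 0, 0, -0.03, 0], [0.035, 0, 0, -0.03, 0], [0.035, 0, 0, -0.025, 0], [0.035, 0, 0, -0.012, 0], [0.035, 0, 0, -0.005, 0], [0.035, 0, 0, -0.003, 0], [0.035, 0, 0, -0.001, 0], [0.035, 0, 0, 0, 0]])

```text
clock: 12.45
position: [0.6488, 0.1298, 0.0628]
ee_rot: [0.522, 0.477, -0.521, 0.478]
ft_force: [-0.3, -0.7, -2.1]
grip_width: 0.538
```

>>> step_arm(increments=[[0.035, 0, 0, -0.002, 0], [0.035, 0, 0, -0.002, 0], [0.035, 0, 0, -0.001, 0], [0.035, 0, 0, 0, 0]], force=20)

```text
clock: 12.78
position: [0.6489, 0.1299, 0.0584]
ee_rot: [0.522, 0.477, -0.521, 0.478]
ft_force: [-3.9, -2.1, 10.6]
grip_width: 0.544
```

>>> step_arm(increments=[[0.035, -0.0004, -0.005, 0.0006, 0], [0.035, -0.0004, -0.005, 0.0006, 0], [0.035, -0.0006, -0.007, 0.0004, 0], [0.035, -0.0006, -0.007, 0.0004, 0], [0.035, -0.0006, -0.007, -0.0006, 0], [0.035, -0.0006, -0.007, -0.0006, 0], [0.035, 0, 0, 0, 0]])

```text
clock: 13.37
position: [0.6455, 0.0905, 0.0584]
ee_rot: [0.522, 0.477, -0.521, 0.477]
ft_force: [-2.2, 1.7, 9.7]
grip_width: 0.54
```

Run:
```python
from h import *
st(); p=camera("scene"); save(p,"s7.png",(200,380,220,430),3.2)
```

```text
t 13.37 pos [0.6455 0.0905 0.0584] jaw -5.1 down [ 0.002  0.001 -1.   ] F [-2.2  1.7  9.7] g 0.54
```

View pics/s7.png

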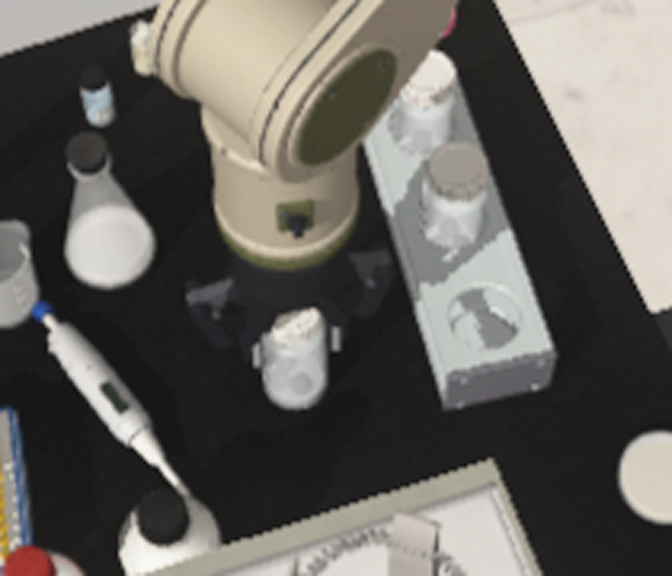

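```bash
python3 -c "
from h import *
st(); print(monitor.get_obs()['joint_pos'].round(2))"
```

```text
t 13.42 pos [0.6455 0.0907 0.0583] jaw -5.1 down [ 0.002  0.    -1.   ] F [-1.6  1.  10.2] g 0.544
[ 0.26  0.62 -0.64  1.54  0.4   1.12 -0.56]
```

>>> step_arm(increments=[[0.035, 0, 0, 0.01, 0], [0.035, 0, 0, 0.02, 0], [0.035, 0, 0, 0.015, -0.05], [0.035, 0, 0.002, 0, -0.1], [0.035, 0, 0.003, 0, -0.1], [0.035, 0, 0.003, 0, 0]], force=40)

```text
clock: 13.92
position: [0.6449, 0.0984, 0.1024]
ee_rot: [-0.578, -0.407, 0.578, -0.407]
ft_force: [0.0, 0.3, -1.6]
grip_width: 0.543
```

```bash
python3 -c "
from h import *
st(); print(monitor.get_obs()['joint_pos'].round(2))"
```

```text
t 13.92 pos [0.6449 0.0984 0.1024] jaw -19.7 down [-0.    -0.001 -1.   ] F [ 0.   0.3 -1.6] g 0.543
[ 0.23  0.56 -0.61  1.5   0.34  1.18 -0.79]
```

>>> step_arm(increments=[[0.035, 0, 0, 0, 0.07], [0.035, 0, 0, 0, 0.12], [0.035, 0, 0, 0, 0.12], [0.035, 0, 0, 0, 0.12], [0.035, 0, 0, 0, 0.12], [0.035, 0, 0, 0, 0.12], [0.035, 0, 0, 0, 0.12], [0.035, 0, 0, 0, 0.12], [0.035, 0, 0, 0, 0.12], [0.035, 0, 0, 0, 0.12], [0.035, 0, 0, 0, 0.12], [0.035, 0, 0, 0, 0.12]])

```text
clock: 14.92
position: [0.6447, 0.0986, 0.1018]
ee_rot: [0.178, 0.684, -0.179, 0.684]
ft_force: [-0.6, -0.5, -2.0]
grip_width: 0.54
```

>>> step_arm(increments=[[0.035, 0, 0, 0, 0.12], [0.035, 0, 0, 0, 0.12], [0.035, 0, 0, 0, 0.12], [0.035, 0, 0, 0, 0.08], [0.035, 0, 0, 0, 0], [0.035, 0, 0, 0, 0]])

```text
clock: 15.42
position: [0.6447, 0.0989, 0.1018]
ee_rot: [0.028, 0.707, -0.028, 0.706]
ft_force: [0.5, 0.4, -1.2]
grip_width: 0.539
```

```bash
python3 -c "
from h import *
st(); print(monitor.get_obs()['joint_pos'].round(2))
p=camera('scene'); save(p,'s8.png',(200,380,220,430),3.2)"
```

```text
t 15.42 pos [0.6447 0.0989 0.1018] jaw 85.4 down [-0.001 -0.    -1.   ] F [ 0.5  0.4 -1.2] g 0.539
[ 0.44  0.68 -0.95  1.49  0.57  1.26  0.91]
```

View pics/s8.png

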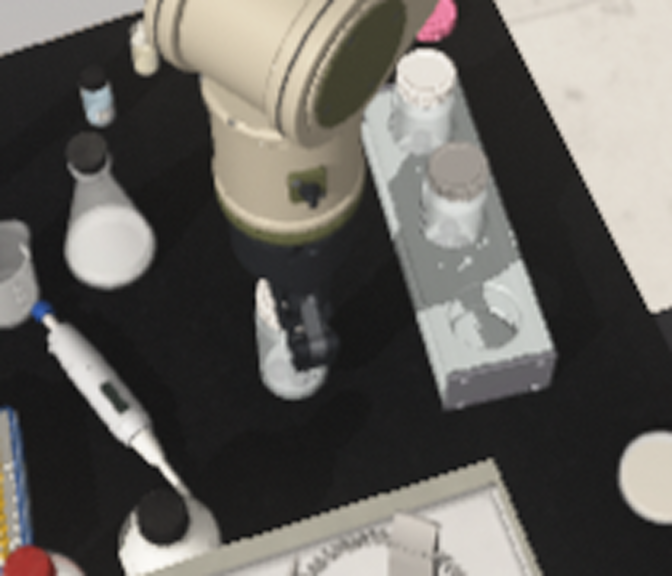

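>>> step_arm(increments=[[0.035, -0.015, 0.001, -0.003, 0], [0.035, -0.02, 0.001, -0.004, 0], [0.035, -0.018, 0.001, -0.004, 0], [0.035, -0.013, 0.001, 0, 0], [0.035, 0, 0, 0, 0], [0.035, 0, 0, 0, 0]], force=20)

```text
clock: 15.97
position: [0.579, 0.1031, 0.0914]
ee_rot: [0.028, 0.706, -0.028, 0.707]
ft_force: [0.8, 0.4, -1.5]
grip_width: 0.541
```

>>> step_arm(increments=[[0.035, -0.004, 0.0004, 0, 0], [0.035, -0.004, 0.0004, 0, 0], [0.035, -0.005, 0.0004, 0.0015, 0], [0.035, -0.005, 0.0005, 0.0015, 0], [0.035, -0.0055, 0.0005, 0.0007, 0], [0.035, -0.0055, 0.0005, 0.0006, 0], [0.035, 0, 0, 0, 0]])

```text
clock: 16.55
position: [0.5513, 0.1058, 0.0966]
ee_rot: [0.028, 0.705, -0.028, 0.708]
ft_force: [6.1, -1.4, -1.6]
grip_width: 0.541
```

```bash
python3 -c "
from h import *
st()
p=camera('scene'); save(p,'s9.png',(220,360,260,400),4)"
```

```text
t 16.55 pos [0.5513 0.1058 0.0966] jaw 85.4 down [ 0.005 -0.    -1.   ] F [ 6.1 -1.4 -1.6] g 0.541
```

View pics/s9.png

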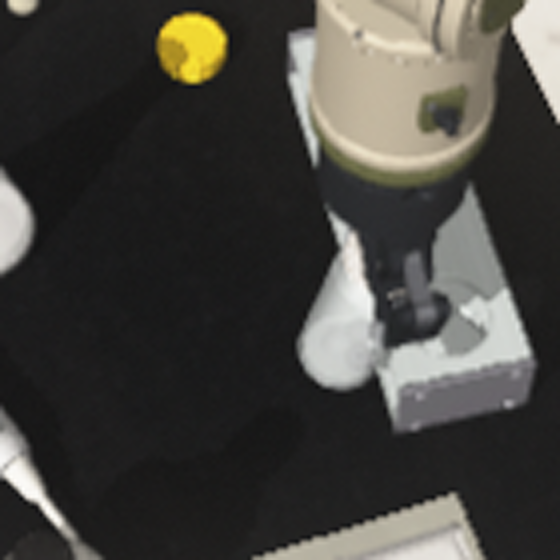

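>>> step_arm(increments=[[0.035, -0.0056, 0.0005, -0.0003, 0], [0.035, -0.0056, 0.0005, -0.0004, 0], [0.035, -0.0055, 0.0005, -0.0013, 0], [0.035, -0.0054, 0.0005, -0.0014, 0], [0.035, -0.0052, 0.0005, -0.0022, 0], [0.035, -0.0051, 0.0004, -0.0023, 0], [0.035, -0.0047, 0.0004, -0.0031, 0], [0.035, -0.0047, 0.0004, -0.0031, 0], [0.035, 0, 0, 0, 0]])

```text
clock: 17.35
position: [0.5073, 0.1102, 0.0811]
ee_rot: [0.028, 0.707, -0.028, 0.706]
ft_force: [2.5, 0.2, 2.0]
grip_width: 0.543
```

>>> step_arm(increments=[[0.035, -0.0041, 0.0004, -0.0038, 0], [0.035, -0.0041, 0.0004, -0.0039, 0], [0.035, -0.0034, 0.0003, -0.0045, 0], [0.035, -0.0034, 0.0003, -0.0045, 0], [0.035, 0, 0, 0, 0]])

```text
clock: 17.77
position: [0.4916, 0.1113, 0.0634]
ee_rot: [0.028, 0.707, -0.028, 0.706]
ft_force: [-0.7, 0.7, 2.2]
grip_width: 0.542
```

Run:
```python
from h import *
st(); p=camera("wrist"); w=cloud(p)
ok=~np.isnan(w[...,0]); o=monitor.get_obs()["position"]
s=camera("scene"); ws=cloud(s)
for nm,pic,ww in(("wrist",p,w),("scene",s,ws)):
  for n in("jar","closed_1"):
    for d in regions_of(pic,n):
      t=ww[d["region"]]; t=t[~np.isnan(t[:,0])]
      if len(t)>30: print(nm,n,round(d["p"],2),np.round(d["centre"]),len(t),np.percentile(t,[3,50,97],axis=0).round(3).tolist())
a=cv2.resize(p["color"],(480,360)); b=cv2.resize(s["color"][220:360,270:400],(310,334))
im=np.zeros((360,790,3),np.uint8); im[:,:480]=a; im[:334,480:]=b; cv2.imwrite("pics/m10.png",im[:,:,::-1])
```

```text
t 17.77 pos [0.4916 0.1113 0.0634] jaw 85.5 down [-0.002 -0.    -1.   ] F [-0.7  0.7  2.2] g 0.542
wrist closed_1 0.93 [324.  14.] 2183 [[0.478, -0.046, 0.046], [0.494, -0.039, 0.055], [0.51, -0.038, 0.067]]
wrist closed_1 0.9 [355.  89.] 16705 [[0.478, 0.008, 0.049], [0.485, 0.03, 0.097], [0.507, 0.045, 0.12]]
scene jar 0.88 [297. 355.] 827 [[0.505, 0.084, 0.007], [0.542, 0.114, 0.094], [0.578, 0.131, 0.11]]
scene closed_1 0.8 [234. 350.] 561 [[0.476, -0.079, 0.05], [0.498, -0.05, 0.099], [0.517, -0.039, 0.123]]
scene closed_1 0.56 [261. 356.] 451 [[0.495, 0.005, 0.048], [0.511, 0.032, 0.098], [0.524, 0.044, 0.123]]
```

View pics/m10.png

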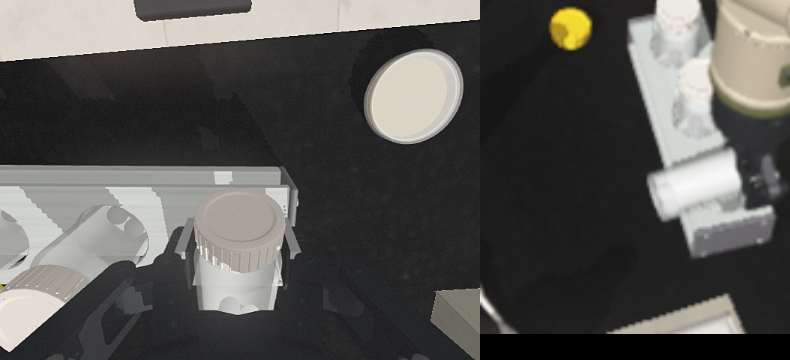

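>>> step_arm(increments=[[0.035, -0.0015, 0.0002, -0.003, 0], [0.035, -0.0015, 0.0002, -0.003, 0], [0.035, 0, 0, 0, 0]])

```text
clock: 18.32
position: [0.4897, 0.1117, 0.0581]
ee_rot: [0.028, 0.707, -0.028, 0.706]
ft_force: [0.4, -0.1, 1.5]
grip_width: 0.537
```

>>> step_arm(increments=[[0.035, 0, 0, 0, 0], [0.035, 0, 0, 0, 0], [0.035, 0, 0, 0, 0], [0.035, 0, 0, 0.005, 0], [0.035, 0, 0, 0.012, 0], [0.035, 0, 0, 0.02, 0], [0.035, 0, 0, 0.02, 0], [0.035, 0, 0, 0.02, 0], [0.035, 0, 0, 0.012, 0], [0.035, 0, 0, 0.005, 0], [0.035, 0, 0, 0, 0]], force=110)

```text
clock: 19.23
position: [0.4905, 0.1117, 0.1535]
ee_rot: [0.028, 0.706, -0.028, 0.707]
ft_force: [0.2, -0.4, -2.1]
grip_width: 0.518
```

>>> step_arm(increments=[[0.035, 0, 0, 0.01, 0], [0.035, 0, 0, 0.02, 0], [0.035, 0, 0, 0.025, 0], [0.035, 0, 0, 0.025, 0], [0.035, 0, 0, 0.025, 0], [0.035, 0, 0, 0.015, 0], [0.035, 0, 0, 0.008, 0], [0.035, 0, 0, 0, 0], [0.035, 0, 0, 0, 0], [0.035, 0, 0, 0, 0]])

```text
clock: 20.07
position: [0.4895, 0.1114, 0.2793]
ee_rot: [0.028, 0.707, -0.028, 0.706]
ft_force: [-1.8, -0.6, -2.8]
grip_width: 0.52
```

Run:
```python
from h import *
st(); p=camera("wrist"); s=camera("scene"); t=camera("top")
for nm,pic in(("wrist",p),("scene",s),("top",t)):
  ww=cloud(pic)
  for n in("jar","cap","closed_1"):
    for d in regions_of(pic,n):
      q=ww[d["region"]]; q=q[~np.isnan(q[:,0])]; q=q[q[:,2]>.16]
      if len(q)>40:
        print(nm,n,round(d["p"],2),np.round(d["centre"]),len(q),np.percentile(q,[2,50,98],axis=0).round(3).tolist())
        # upper ridge slope along x
        b=np.arange(q[:,0].min(),q[:,0].max(),.006); r=[(x,np.percentile(q[abs(q[:,0]-x)<.004,2],95)) for x in b if (abs(q[:,0]-x)<.004).sum()>5]; print("  ridge",np.round(r,3).tolist())
a=cv2.resize(p["color"],(480,360)); c=s["color"][190:330,270:400]; b=cv2.resize(c,(310,334))
im=np.zeros((360,790,3),np.uint8); im[:,:480]=a; im[:334,480:]=b; cv2.imwrite("pics/m11.png",im[:,:,::-1]); st()
```

```text
t 20.07 pos [0.4895 0.1114 0.2793] jaw 85.5 down [-0.002 -0.    -1.   ] F [-1.8 -0.6 -2.8] g 0.52
wrist jar 0.67 [382. 315.] 6636 [[0.487, 0.09, 0.308], [0.496, 0.11, 0.322], [0.517, 0.132, 0.326]]
  ridge [[0.484, 0.322], [0.49, 0.325], [0.496, 0.326], [0.502, 0.326], [0.508, 0.325], [0.514, 0.323], [0.52, 0.316], [0.526, 0.311]]
wrist cap 0.97 [304. 317.] 10838 [[0.459, 0.095, 0.294], [0.466, 0.114, 0.319], [0.481, 0.133, 0.331]]
  ridge [[0.458, 0.309], [0.464, 0.327], [0.47, 0.331], [0.476, 0.33], [0.482, 0.329], [0.488, 0.327]]
scene jar 0.94 [244. 365.] 1140 [[0.5, 0.089, 0.285], [0.538, 0.117, 0.31], [0.577, 0.132, 0.326]]
  ridge [[0.494, 0.327], [0.5, 0.327], [0.506, 0.326], [0.512, 0.324], [0.518, 0.323], [0.524, 0.322], [0.53, 0.32], [0.536, 0.319], [0.542, 0.317], [0.548, 0.315], [0.554, 0.315], [0.56, 0.313], [0.566, 0.311], [0.572, 0.309], [0.578, 0.308]]
t 20.67 pos [0.4901 0.1117 0.2806] jaw 85.5 down [-0.  0. -1.] F [-0.7 -0.2 -2.5] g 0.521
```

View pics/m11.png

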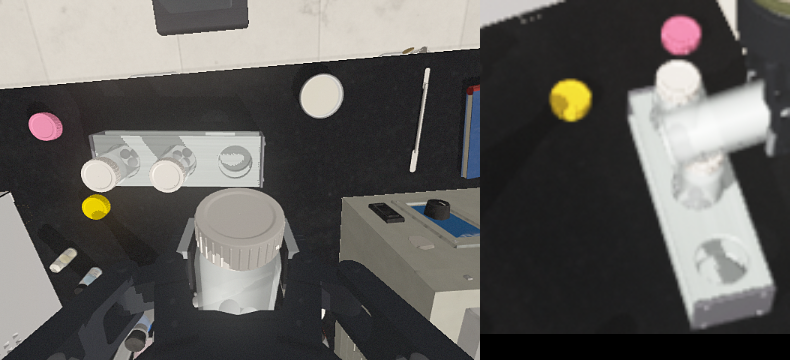

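>>> step_arm(increments=[[0.035, 0, 0, 0, 0], [0.035, 0, 0, 0, 0], [0.035, 0, 0, 0, 0], [0.035, 0, 0, 0, 0], [0.035, 0, 0, 0, 0], [0.035, 0, 0, 0, 0], [0.035, 0, 0, 0, 0], [0.035, 0, 0, 0, 0], [0.035, 0, 0, 0, 0], [0.035, 0, 0, 0, 0], [0.035, 0, 0, 0, 0], [0.035, 0, 0, 0, 0]])

```text
clock: 21.67
position: [0.4901, 0.1117, 0.2807]
ee_rot: [0.028, 0.707, -0.028, 0.707]
ft_force: [0.1, 0.1, -2.2]
grip_width: 0.521
```

Run:
```python
from h import *
st(); s=camera("scene"); ww=cloud(s); d=regions_of(s,"jar")[0]
q=ww[d["region"]]; q=q[~np.isnan(q[:,0])]; q=q[q[:,2]>.2]
r=np.array([(x,np.percentile(q[abs(q[:,0]-x)<.004,2],95)) for x in np.arange(.505,.576,.006)])
a=np.degrees(np.arctan(np.polyfit(*r.T,1)[0])); print(d["p"],"slope deg",a, q.min(0))
if abs(a)<15.5: ticket.hand_in(); print("handed in")
```

```text
t 21.67 pos [0.4901 0.1117 0.2807] jaw 85.5 down [ 0.  0. -1.] F [ 0.1  0.1 -2.2] g 0.521
0.72 slope deg -14.147269486903165 [0.49486335 0.08413733 0.27717305]
the job is handed in; nothing more can be done
handed in
```

The jar is capped and was handed in at about 22 s, held by the barrel on its side. It lies about 13–14° off level, which is inside the 18° limit but not perfectly flat.

- **Cap:** I pressed the white cap on until it met a hard stop at about 29 N. In the wrist picture it then sat level at the same height as the caps on the two closed jars (0.119 m).
- **Turning the jar:** The moves only allowed turning about the vertical, so I had to pivot the jar in a light grip. My first try, tipping it on its foot on the worktop, only slid it along. Tipping it over the rack's back edge worked, and I then gripped at 110 N and lifted.
- **Slope:** The two measurements read about 12.7° and 14.1° with the foot end low. I took the gap between them as noise rather than the jar slipping, but did not confirm that.
- **Height and hold:** The lowest visible point of the jar was about 0.277 m, with the foot's lower edge about 0.26 m by calculation. The hand was motionless over the last second, and the wrist carried about 2.2 N.
- **Other things:** The closed jars, petri dish and spatula looked undisturbed in the last picture. I did not measure how far any of them had moved. I did not count the balls after capping.

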